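# Close up the assembled control unit

## Robot

A 6-joint arm with a two-finger parallel gripper is mounted at the origin on the work surface. World frame = base frame: x ahead of the robot, y to its left, z up, the work surface at z = 0. Lengths are in m, angles in rad, forces in N, time in s.
With the tool pointing down it reaches from about 0.325 to 0.85 m from the base axis. Payload 15.5 kg.
Tool frame: the origin (TCP) lies at the very end of the fingers, on their centre line; the grasp point (between the pads) lies 19 mm behind it (grasp_offset is the distance from the TCP to the grasp point, in m); z points along the fingers, y is the line along which they close (so a half turn about z gives the same grasp; the last joint's range is limited). The gripper opens to 91 mm and grips with 3 to 60 N. Pads are 32 mm wide; open, the fingers measure 118 mm over their backs; the gripper's body (76 mm by 178 mm) begins 60 mm behind the grasp point.
Start: joints at [-1.383, 0.494, 1.345, -0, 1.302, -0.096], TCP at [0.174, -0.6, 0.214] pointing down, gripper open.
Joint ranges: [-2.91, 2.91], [-0.82, 2.16], [0.22, 2.67], [-1.22, 4.37], [0.12, 2.79], [-3.08, 3.08]. Speed limits (rad/s): [1.89, 1.89, 2.57, 3.01, 3.01, 3.01].

## Interface

Orientations are given as a unit quaternion [w, x, y, z].
In Python, from cell import * gives the robot as it stands.
- The arm moves only by the tool step_arm, never from a script. Its argument "series" is a list of rows, each a list of 3 entries, a list of its own where there are three numbers: the shift along the tool's x, y, z in mm, then the turn, a rotation vector about the tool's x, y, z in rad, then the finger opening in mm, from 0 to 91.2. A call has exactly 10 rows; each row is the pose to reach, as a shift and turn from the pose commanded when the call began, along the tool's axes at that moment; what a row does not reach only later rows make up. A row lasts 1/12 s, in which the tool goes at most 41.7 mm and 7.16 degrees, less where a joint would pass 70% of its speed; a pose out of reach is approached as far as the arm can. A call with a gripper value outside its range is refused whole. The fingers move at their own pace and stop on an object; the grip force is fixed at half the most. Time passes only in rows, so rows that repeat a pose let the fingers close, or fill a call up. It gives the time, the measured TCP pose, the force, the opening and the grip force at its end, in the units of the state.
- state(): the state, without advancing time (a new reading comes with each control period).
- grab_frame(name): name is "side" or "top" or "wrist"; returns a dict with "img" (384x512x3 uint8, red, green, blue), "depth" (384x512 float32, m along the optical axis (not along the pixel's ray), 0 where there is no reading), "camera_matrix" (3x3 intrinsics, pixels), "eye" and "rotation" of the camera in the world. Camera axes: x right, y down, z forward; pixel columns grow to the right and rows downward; lengths in m; the calibration is good to about 2 mm. The wrist camera is an equidistant fisheye: a pixel r from the principal point sees the ray r / f radians off the axis. A picture is of the moment at which its call begins.
- hand_in(): hands the job in; it is judged then, once.
The state is a dict: "t": time; "q": joint angles; "dq": joint speeds; "effort": joint torques, N m; "tcp_pos": TCP position; "orientation": TCP orientation; "contact_force": force on the tool from outside, world axes, zero at the start; "ft_torque": the same for the moment, N m; "grip_width": opening from 0.0 (shut) to 1.0 (fully open); "gripper_force": force on a finger pad.
Only numpy, scipy, OpenCV 4.12 (cv2) and the standard library are available. Lean on these libraries where they do the work, as an engineer would, in place of code of your own. Each camera call takes 0.05 s, during which the arm holds its last target. There are 200 camera calls.

## Task

Close up the open control unit on the bench using only your fingertips. First push its circuit tray all the way in until the tray's front is flush, while the lid still stands open; then push the lid down until it is fully shut. Do not pick up the unit or shove it out of place, leave everything else on the bench alone, and finish with the hand clear of everything.

Things in the scene. Friction and masses are not known exactly. Their poses are not given: they have to be found in the camera images.
- unit: The open control unit: black plastic enclosure, 140 (x) by 170 (y) by 60 mm high, open at front and top, 0.9 to 1.1 kg in all. It stands loose on rubber feet and slides if pushed with more than about 5 N. Origin: centre of its underside, on the bench; z up. Its front (tray side) is its -x side and faces roughly to the robot; the lid's hinge runs along y at the rear top edge.
- tray (a joint): How far the circuit tray is drawn out of the unit's front, m: 0 = fully home and flush, up to 0.06. It slides along the unit's x axis (drawn out to -x), with about 1 to 2 N of friction, and stays where it is left. At home its front face lies 70 mm in front of (-x) the unit's origin.
- tray_front (a point): Centre of the outer face of the tray's aluminium front panel, which is upright, flat, has no handle and measures 148 mm (y) by 46 mm high, from 13 to 59 mm above the bench. The point is 36 mm above the bench; the push goes along its +x (the unit's +x).
- lid (a joint): Opening angle of the lid, rad: 0 = shut, lying flat on the unit; 1.57 = upright; it can open to 1.7. A stiff hinge (0.16 N m of friction) holds it at any angle; it does not fall and does not spring back.
- lid_hinge (a point): Middle of the lid's hinge line, 70 mm behind (+x) the unit's origin and 60.5 mm above the bench. The lid turns about its y axis.
- lid_edge (a point): Middle of the lid's free edge, on its outer face (upper when shut, looking to the rear, +x, when it stands open). The lid is a flat grey plastic plate, 140 mm from hinge to free edge, 170 mm wide, 5 mm thick, no handle. The hinge line is at the rear end of its underside; shut, its top is 65.5 mm above the bench.
- jar: Bystander: clear screw jar with white cap, 44 mm across, 60 mm high, standing beside the unit. Origin: centre of its underside.
- adapter: Bystander: small black power block, 50 by 40 by 30 mm, at the front right of the unit. Origin: centre of its underside.
- pliers: Bystander: pliers with yellow handles lying on the bench, 150 mm long, 12 mm thick, x along the jaws. Origin: pivot, on the bench.
- driver: Bystander: screwdriver lying on the bench, about 200 mm long, tip to its +x.
- carton: Bystander: closed small cardboard box, 90 by 120 by 50 mm. Origin: centre of its underside.
- cup: Bystander: white plastic cup, 70 mm across, 60 mm high. Origin: centre of its underside.
There are look-alikes about, which are no part of the job. What is shaped like the unit but purple is not meant.

How it is judged:
By the outcome, as a careful person would: the job done as asked, in the order asked, and still so for the second after the job is handed in, with the robot touching nothing.
It also fails if it takes over 51 s, if anything falls off the work surface, if the arm or the gripper's body presses on something with over 40 N, if the wrist force passes 120 N, or if a joint passes its speed limit or range.

## Working session

There is one attempt and no reset: what is moved stays moved. The work goes in short steps, Python scripts to look and compute and a tool call to move; the robot and the scene stay as the last step left them, time stands still between calls to the robot, and variables do not carry over. Pictures are saved under pics/ and viewed, at most 10 in all, crops included, and the job is handed in when it is done.

Besides the shell and the picture viewer there is one more tool, called after "Request:" by a JSON object that holds its "fn" and its "kwargs", one argument or row to a line. step_arm: Moves the arm, as the interface text tells. Its arguments: {"type":"object","properties":{"series":{"type":"array"}},"required":["series"]}

```bash
mkdir -p pics; cat > h.py <<'E'
from cell import *
import numpy as np, cv2
def snap(n,f):
    d=grab_frame(n); cv2.imwrite(f"pics/{f}.png",cv2.cvtColor(d["img"],cv2.COLOR_RGB2BGR)); np.savez(f"pics/{f}.npz",**d); return d
def cloud(f):
    d=np.load(f"pics/{f}.npz"); K=d["camera_matrix"]; Z=d["depth"]
    v,u=np.mgrid[:Z.shape[0],:Z.shape[1]]
    p=np.stack([(u-K[0,2])/K[0,0]*Z,(v-K[1,2])/K[1,1]*Z,Z],-1)
    w=p@d["rotation"].T+d["eye"]; w[Z==0]=np.nan
    return w,d["img"]
E
python3 - <<'E'
from h import *
s=state(); print(s)
for n in("top","side"):
    d=snap(n,n+"0"); print(n,d["eye"],d["rotation"].round(3).tolist(),d["camera_matrix"].tolist())
a=cv2.imread("pics/top0.png");b=cv2.imread("pics/side0.png")
E
```

```text
{'t': 0.0, 'q': array([-1.38349125e+00,  4.94163426e-01,  1.34609811e+00, -3.00187620e-06,
        1.30249609e+00, -9.54987231e-02]), 'dq': array([ 0.00099688, -0.00096132,  0.00188183, -0.00024214, -0.00055443,
        0.0001482 ]), 'effort': array([-1.24451126e-04, -8.78820348e+01, -3.81848466e+01,  7.08055682e-02,
        5.29422308e-02, -1.85645758e-04]), 'tcp_pos': array([ 0.17434121, -0.59981669,  0.21336174]), 'orientation': array([-5.81804117e-04,  9.90019174e-01,  1.40931530e-01, -2.81739626e-05]), 'contact_force': array([0.35070889, 0.22563479, 0.05318412]), 'ft_torque': array([-0.06024354, -0.03000993,  0.00059197]), 'gripper_force': 0.0, 'grip_width': 1.0010614607153425}
top [ 0.36098768 -0.0424079   1.47718462] [-0.028, 0.71, -0.703, 0.023] [[414.97036998106364, 0.0, 257.3413859426752], [0.0, 414.97036998106364, 186.776020384365], [0.0, 0.0, 1.0]]
side [-0.13258317  0.76718692  1.00983877] [0.131, -0.29, 0.871, -0.375] [[467.4600888066788, 0.0, 261.4019103782348], [0.0, 467.4600888066788, 189.43581878946466], [0.0, 0.0, 1.0]]
```

View pics/top0.png

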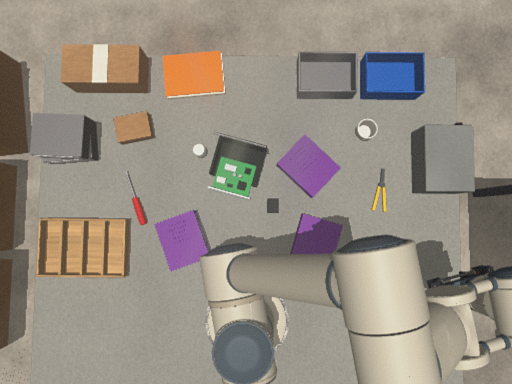

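View pics/side0.png

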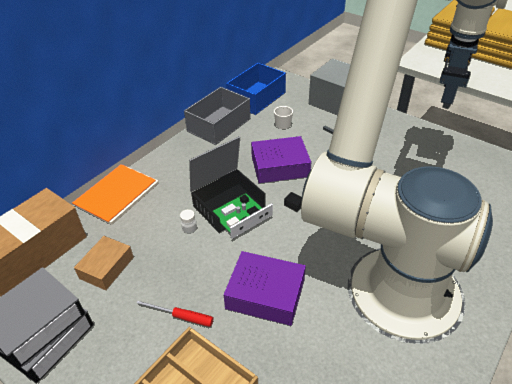

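The top view shows the unit at about (238,165): tray panel at (229,193), lid edge-on at (241,138), jar (199,150), adapter (273,205), purple look-alikes at (308,166), (183,240) and (318,235). The side view shows the lid at (215,165) and the tray panel at (250,221). Next I measure these from the depth images.

```bash
cat > m.py <<'E'
from h import *
import sys
def meas(t,s):
    wt,it=cloud(t); ws,is_=cloud(s)
    P=np.concatenate([wt.reshape(-1,3),ws.reshape(-1,3)]); C=np.concatenate([it.reshape(-1,3),is_.reshape(-1,3)]).astype(int)
    m=(abs(P[:,0]-.43)<.17)&(abs(P[:,1]-.04)<.16)&(P[:,2]<.25)
    return P[m],C[m],m
E
python3 - <<'E'
from m import *
P,C,_=meas("top0","side0")
hi=P[P[:,2]>.09]; print("lid",len(hi),hi.min(0),hi.max(0))
# plane fit
c=hi.mean(0);u,s,v=np.linalg.svd(hi-c,full_matrices=False); print(c,s/np.sqrt(len(hi)),v)
green=P[(C[:,1]>C[:,0]+40)&(C[:,1]>C[:,2]+40)]; print("pcb",len(green),green.mean(0))
r=cv2.minAreaRect((green[:,:2]*1000).astype(np.float32)); print(r,cv2.boxPoints(r))
wt,it=cloud("top0")
for uv in [(229,193),(209,188),(248,198),(210,190),(247,199),(209,186),(199,150),(273,205),(308,166),(318,232),(183,240)]:
    print(uv,wt[uv[1],uv[0]].round(4),it[uv[1],uv[0]])
for n,sl in(("top0",np.s_[125:215,180:290]),("side0",np.s_[120:250,160:300])):
    im=cv2.imread(f"pics/{n}.png")[sl]; cv2.imwrite(f"pics/{n}c.png",cv2.resize(im,None,fx=4.5,fy=4.5,interpolation=cv2.INTER_CUBIC))
ims=[cv2.imread(f"pics/{n}c.png") for n in("top0","side0")]
cv2.imwrite("pics/c.png",np.hstack([cv2.resize(i,(400,int(i.shape[0]*400/i.shape[1])))[:320] for i in ims]))
E
```

```text
Traceback (most recent call last):
  File "m.py", line 4, in meas
    wt,it=cloud(t); ws,is_=cloud(s)
          ~~~~~^^^
  File "h.py", line 9, in cloud
    w=p@d["rotation"].T+d["eye"]; w[Z==0]=np.nan
      ~^~~~~~~~~~~~~~~~
ValueError: matmul: Input operand 1 has a mismatch in its core dimension 0, with gufunc signature (n?,k),(k,m?)->(n?,m?) (size 4 is different from 3)
```

```bash
sed -i 's/^import numpy as np, cv2/import numpy as np, cv2\nfrom scipy.spatial.transform import Rotation as R/; s/p@d\["rotation"\].T/p@R.from_quat(d["rotation"],scalar_first=True).as_matrix().T/' h.py
python3 - <<'E'
from m import *
P,C,_=meas("top0","side0")
np.set_printoptions(precision=4,suppress=True)
hi=P[P[:,2]>.09]; print("lid",len(hi),hi.min(0),hi.max(0))
c=hi.mean(0);u,s,v=np.linalg.svd(hi-c,full_matrices=False); print(c,s/np.sqrt(len(hi)),v)
green=P[(C[:,1]>C[:,0]+40)&(C[:,1]>C[:,2]+40)]; print("pcb",len(green),green.mean(0))
r=cv2.minAreaRect((green[:,:2]*1000).astype(np.float32)); print(r,cv2.boxPoints(r))
wt,it=cloud("top0")
for uv in [(229,193),(209,188),(248,198),(210,190),(247,199),(209,186),(199,150),(273,205),(308,166),(318,232),(183,240)]:
    print(uv,wt[uv[1],uv[0]].round(4),it[uv[1],uv[0]])
for n,sl in(("top0",np.s_[125:215,180:290]),("side0",np.s_[130:245,165:300])):
    im=cv2.imread(f"pics/{n}.png")[sl]; cv2.imwrite(f"pics/{n}c.png",im)
ims=[cv2.imread(f"pics/{n}c.png") for n in("top0","side0")]
cv2.imwrite("pics/c.png",np.hstack([cv2.resize(i,(400,330),interpolation=cv2.INTER_CUBIC) for i in ims]))
E
```

```text
lid 440 [ 0.2737 -0.0621  0.0931] [0.6    0.0781 0.2489]
[ 0.58   -0.0241  0.1694] [0.0638 0.0294 0.0184] [[-0.9388  0.1764  0.2958]
 [ 0.3437  0.5366  0.7707]
 [-0.0228  0.8252 -0.5644]]
pcb 1374 [0.5101 0.0497 0.0177]
((508.37445068359375, 46.2889404296875), (138.74281311035156, 122.4504623413086), 75.14417266845703) [[431.4098  -5.0663]
 [549.7672 -36.4611]
 [585.3391  97.6441]
 [466.9817 129.0389]]
(229, 193) [0.4411 0.0642 0.0634] [188 188 183]
(209, 188) [ 0.4619  0.1407 -0.0003] [180 181 179]
(248, 198) [ 0.4249 -0.0008  0.0601] [222 215 211]
(210, 190) [ 0.4548  0.1371 -0.001 ] [159 153 144]
(247, 199) [0.4239 0.0045 0.001 ] [157 153 143]
(209, 186) [0.4646 0.1333 0.0607] [206 207 199]
(199, 150) [0.5903 0.1716 0.0509] [230 231 222]
(273, 205) [ 0.4026 -0.0873  0.0308] [81 77 75]
(308, 166) [ 0.5361 -0.2049  0.0657] [132  89 148]
(318, 232) [ 0.312  -0.2389  0.066 ] [86 57 94]
(183, 240) [0.2803 0.2172 0.0663] [140  91 156]
```

View pics/c.png

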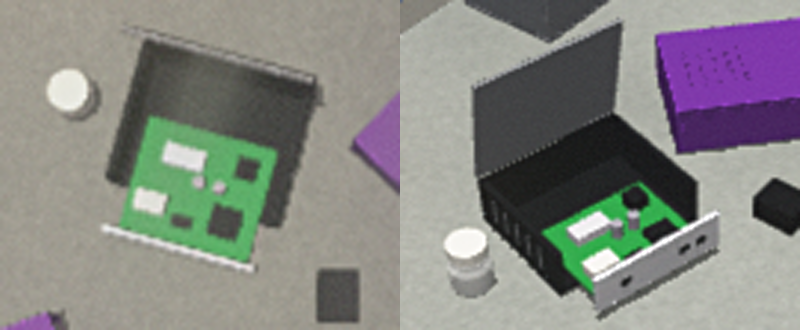

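The crop confirms the tray out about 40 to 60 mm, with the unit yawed about -16°. The adapter sits just front-right of the panel, and the jar is at the rear left. Now a finer fit.

```bash
python3 - <<'E'
from m import *
np.set_printoptions(precision=4,suppress=True)
P,C,_=meas("top0","side0")
x0=np.array([.4447,.066]); 
th=-.288
for it in range(4):
    ex=np.array([np.cos(th),np.sin(th)]); ey=np.array([-ex[1],ex[0]])
    q=P[:,:2]-x0; a=q@ex; b=q@ey
    f=(P[:,2]>.018)&(P[:,2]<.055)&(abs(b)<.07)&(abs(a)<.012)&(C.min(1)>80)
    k=np.polyfit(b[f],a[f],1); print("panel",f.sum(),k,"std",(a[f]-np.polyval(k,b[f])).std())
    th-=np.arctan(k[0]); x0=x0+ex*k[1]
top=(P[:,2]>.05)&(P[:,2]<.066)&(abs(a)<.012)&(abs(b)<.09)&(C.min(1)>120); print("panel y range",np.percentile(b[top],[1,99]),"a",np.percentile(a[top],[5,50,95]))
x0=x0+ey*np.percentile(b[top],[1,99]).mean(); q=P[:,:2]-x0;a=q@ex;b=q@ey
print("front",x0,"yaw",th)
L=(P[:,2]>.08)&(abs(b)<.1)&(a>.08)&(a<.25); k=np.polyfit(P[L,2]-.0605,a[L],1); print("lid",L.sum(),k,"hinge a",k[1],"ang",np.pi/2+np.arctan(k[0]),(a[L]-np.polyval(k,P[L,2]-.0605)).std(),"zmax",np.percentile(P[L,2],99.5),"b",np.percentile(b[L],[1,99]),"a",np.percentile(a[L],[1,99]))
for z in np.arange(.08,.21,.02):
    l=L&(abs(P[:,2]-z)<.01); print(z,l.sum(),np.percentile(a[l],[5,50,95]))
W=(P[:,2]>.05)&(P[:,2]<.066)&(abs(b)<.1)&(a>.015)&(a<.2)&(C.max(1)<90); print("walls b",np.percentile(b[W],[1,99]),"a",np.percentile(a[W],[1,5,95,99]))
for n,c in(("jar",(.59,.172)),("adapter",(.4026,-.0873))):
    m=(np.hypot(*(P[:,:2]-c).T)<.05)&(P[:,2]>.015); print(n,P[m].min(0),P[m].max(0),"unit frame",np.percentile(a[m],[1,99]),np.percentile(b[m],[1,99]))
E
```

```text
panel 386 [-0.0283 -0.0025] std 0.003372455127652734
panel 377 [-0.0004 -0.0003] std 0.002728981743361106
panel 377 [-0.  0.] std 0.002728981509117016
panel 377 [-0.  0.] std 0.0027289815091120543
panel y range [-0.0718  0.0742] a [-0.0027  0.0009  0.0055]
front [0.4423 0.068 ] yaw -0.2593328904276556
lid 429 [-0.1658  0.1865] hinge a 0.18646746811928172 ang 1.406506698795789 0.0019939034447794195 zmax 0.20165508587788367 b [-0.0846 -0.0016] a [0.1603 0.1834]
0.08 6 [0.1812 0.1834 0.1849]
0.1 18 [0.176  0.1802 0.1839]
0.12000000000000001 41 [0.1742 0.1765 0.1796]
0.14 60 [0.1698 0.1731 0.1765]
0.16000000000000003 78 [0.1663 0.1693 0.1726]
0.18000000000000002 98 [0.1635 0.1665 0.169 ]
0.2 128 [0.1608 0.1643 0.168 ]
walls b [-0.0859  0.0853] a [0.047  0.0509 0.1785 0.1824]
jar [0.569  0.1507 0.015 ] [0.5997 0.197  0.0664] unit frame [0.0947 0.1276] [0.1188 0.1608]
adapter [ 0.3745 -0.1049  0.0154] [ 0.4273 -0.0615  0.039 ] unit frame [-0.028   0.0263] [-0.1803 -0.1346]
```

Request:
{"fn": "step_arm", "kwargs": {
  "series": [
    [[29,-28,1],[0,0,0.055],0],
    [[58,-56,2],[0,0,0.11],0],
    [[87,-84,3],[0,0,0.165],0],
    [[116,-112,4],[0,0,0.22],0],
    [[145,-140,5],[0,0,0.275],0],
    [[174,-168,6],[0,0,0.33],0],
    [[203,-196,7],[0,0,0.385],0],
    [[232,-224,8],[0,0,0.44],0],
    [[261,-252,9],[0,0,0.49],0],
    [[290,-280,10],[0,0,0.542],0]
  ]
}}

```text
t: 0.93
tcp_pos: [0.3752, -0.2485, 0.2039]
orientation: [-0.0, 0.991, -0.131, 0.0]
contact_force: [1.5, -0.8, 0.3]
grip_width: 0.3
gripper_force: 0.0
```

```bash
cat > g.py <<'E'
from h import *
X0=np.array([.4423,.068]); TH=-.2593
EX=np.array([np.cos(TH),np.sin(TH)]); EY=np.array([-EX[1],EX[0]])
def where():
    s=state(); q=s["tcp_pos"][:2]-X0; r=R.from_quat(s["orientation"],scalar_first=True); tx=r.as_matrix()[:,0]; f=s["contact_force"]
    print("t %.2f a %.1f b %.1f z %.1f mm"%(s["t"],q@EX*1e3,q@EY*1e3,s["tcp_pos"][2]*1e3),"yaw err",np.arctan2(tx[1],tx[0])-TH,"tz",r.as_matrix()[:,2].round(3),"F a,b,z",(f[:2]@EX).round(2),(f[:2]@EY).round(2),f[2].round(2),"grip",s["grip_width"])
where() if __name__=="__main__" else 0
E
python3 g.py
```

```text
t 0.93 a 16.3 b -323.2 z 203.9 mm yaw err -0.0027328973846363347 tz [ 0.  0. -1.] F a,b,z 1.69 -0.35 0.32 grip 0.2998571378771436
```

Request:
{"fn": "step_arm", "kwargs": {
  "series": [
    [[-8,-36,0],[0,0,0],0],
    [[-17,-72,0],[0,0,0],0],
    [[-25,-108,5],[0,0,0],0],
    [[-34,-144,15],[0,0,0],0],
    [[-42,-180,28],[0,0,0],0],
    [[-51,-216,42],[0,0,0],0],
    [[-60,-250,58],[0,0,0],0],
    [[-68,-280,74],[0,0,0],0],
    [[-76,-304,90],[0,0,0],0],
    [[-76,-323,104],[0,0,0],0]
  ]
}}

```text
t: 1.77
tcp_pos: [0.3824, 0.0833, 0.0989]
orientation: [0.0, 0.992, -0.129, -0.001]
contact_force: [-0.7, -0.6, -0.2]
grip_width: 0.004
gripper_force: 0.0
```

```bash
python3 g.py; python3 -c "
from h import *
snap('side','side1')"
```

```text
t 1.77 a -61.8 b -0.6 z 98.9 mm yaw err 0.001497030129569421 tz [-0.002  0.    -1.   ] F a,b,z -0.51 -0.73 -0.15 grip 0.004353713350466479
```

View pics/side1.png

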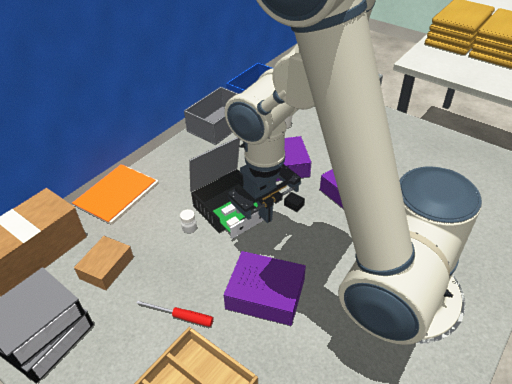

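The side view shows the closed fingers just in front of the tray panel, at about (268,213), and clear of it. Now I descend and approach.

Request:
{"fn": "step_arm", "kwargs": {
  "series": [
    [[0,0,18],[0,0,0],0],
    [[0,0,36],[0,0,0],0],
    [[0,0,54],[0,0,0],0],
    [[0,0,70],[0,0,0],0],
    [[4,0,70],[0,0,0],0],
    [[12,0,70],[0,0,0],0],
    [[20,0,70],[0,0,0],0],
    [[28,0,70],[0,0,0],0],
    [[34,0,70],[0,0,0],0],
    [[36,0,70],[0,0,0],0]
  ]
}}

```text
t: 2.65
tcp_pos: [0.4209, 0.0717, 0.0306]
orientation: [-0.0, 0.992, -0.129, 0.001]
contact_force: [-0.1, -0.2, 0.1]
grip_width: 0.007
gripper_force: 0.0
```

```bash
python3 g.py
```

```text
t 2.65 a -21.6 b -1.9 z 30.6 mm yaw err -0.0003684836020450555 tz [ 0.003  0.    -1.   ] F a,b,z -0.09 -0.18 0.05 grip 0.007250124151044003
```

Request:
{"fn": "step_arm", "kwargs": {
  "series": [
    [[4,0,0],[0,0,0],0],
    [[8,0,0],[0,0,0],0],
    [[12,0,0],[0,0,0],0],
    [[16,0,0],[0,0,0],0],
    [[20,0,0],[0,0,0],0],
    [[24,0,0],[0,0,0],0],
    [[28,0,0],[0,0,0],0],
    [[32,0,0],[0,0,0],0],
    [[35,0,0],[0,0,0],0],
    [[36,0,0],[0,0,0],0]
  ]
}}

```text
t: 3.48
tcp_pos: [0.4543, 0.0627, 0.0299]
orientation: [-0.0, 0.992, -0.129, 0.0]
contact_force: [-0.8, 0.6, 1.4]
grip_width: 0.004
gripper_force: 0.6
```

```bash
python3 g.py
```

```text
t 3.48 a 12.9 b -2.0 z 29.9 mm yaw err -4.291065911005143e-05 tz [ 0.  0. -1.] F a,b,z -0.9 0.33 1.38 grip 0.003821250659696867
```

Request:
{"fn": "step_arm", "kwargs": {
  "series": [
    [[2,0,0],[0,0,0],0],
    [[4,0,0],[0,0,0],0],
    [[6,0,0],[0,0,0],0],
    [[8,0,0],[0,0,0],0],
    [[9,0,0],[0,0,0],0],
    [[10,0,0],[0,0,0],0],
    [[11,0,0],[0,0,0],0],
    [[12,0,0],[0,0,0],0],
    [[12,0,0],[0,0,0],0],
    [[12,0,0],[0,0,0],0]
  ]
}}

```text
t: 4.32
tcp_pos: [0.4655, 0.0598, 0.03]
orientation: [-0.0, 0.992, -0.129, 0.0]
contact_force: [0.0, -0.3, 0.3]
grip_width: 0.003
gripper_force: 0.0
```

```bash
python3 g.py; python3 - <<'E'
from h import *
d=snap("side","side2"); im=cv2.imread("pics/side2.png")[130:245,165:300]
cv2.imwrite("pics/s2.png",cv2.resize(im,None,fx=5,fy=5,interpolation=cv2.INTER_CUBIC))
E
```

```text
t 4.32 a 24.6 b -2.0 z 30.0 mm yaw err 7.957880216186153e-05 tz [ 0. -0. -1.] F a,b,z 0.08 -0.29 0.33 grip 0.0031517607405479537
```

View pics/s2.png

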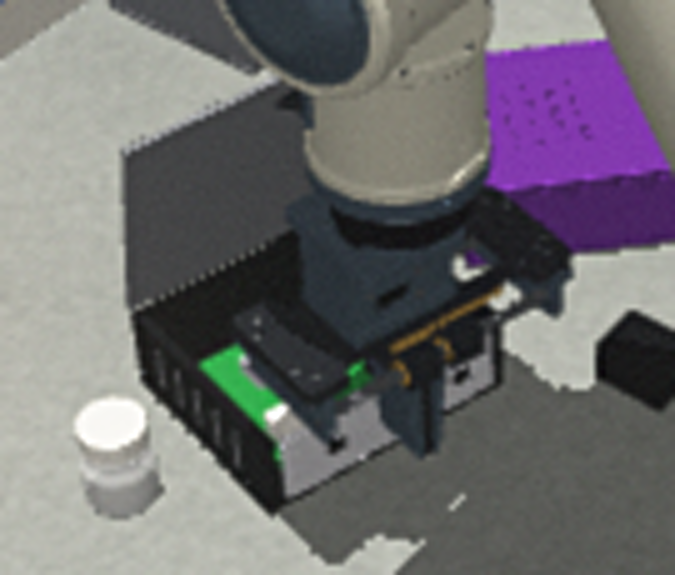

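The crop shows the tray almost flush, with a sliver still left at about (280,490); the unit hasn't moved. I continue in small steps and watch the force.

Request:
{"fn": "step_arm", "kwargs": {
  "series": [
    [[0.5,0,0],[0,0,0],0],
    [[1,0,0],[0,0,0],0],
    [[1.5,0,0],[0,0,0],0],
    [[2,0,0],[0,0,0],0],
    [[2.5,0,0],[0,0,0],0],
    [[3,0,0],[0,0,0],0],
    [[3,0,0],[0,0,0],0],
    [[3,0,0],[0,0,0],0],
    [[3,0,0],[0,0,0],0],
    [[3,0,0],[0,0,0],0]
  ]
}}

```text
t: 5.2
tcp_pos: [0.4683, 0.059, 0.0299]
orientation: [-0.0, 0.992, -0.129, 0.0]
contact_force: [-0.4, 0.9, 0.5]
grip_width: 0.008
gripper_force: 0.0
```

```bash
python3 g.py
```

```text
t 5.20 a 27.4 b -2.0 z 29.9 mm yaw err 8.490927171267426e-05 tz [ 0.  0. -1.] F a,b,z -0.61 0.72 0.47 grip 0.008204753085080263
```

Request:
{"fn": "step_arm", "kwargs": {
  "series": [
    [[0.2,0,0],[0,0,0],0],
    [[0.4,0,0],[0,0,0],0],
    [[0.6,0,0],[0,0,0],0],
    [[0.8,0,0],[0,0,0],0],
    [[1,0,0],[0,0,0],0],
    [[1.2,0,0],[0,0,0],0],
    [[1.4,0,0],[0,0,0],0],
    [[1.6,0,0],[0,0,0],0],
    [[1.8,0,0],[0,0,0],0],
    [[2,0,0],[0,0,0],0]
  ]
}}

```text
t: 6.03
tcp_pos: [0.4701, 0.0585, 0.0299]
orientation: [-0.0, 0.992, -0.129, 0.0]
contact_force: [-1.9, 0.5, 1.8]
grip_width: 0.004
gripper_force: 0.6
```

```bash
python3 g.py
```

```text
t 6.03 a 29.3 b -2.0 z 29.9 mm yaw err 9.691380161963581e-05 tz [ 0.  0. -1.] F a,b,z -1.93 0.04 1.79 grip 0.0038132331193555403
```

Request:
{"fn": "step_arm", "kwargs": {
  "series": [
    [[0.1,0,0],[0,0,0],0],
    [[0.2,0,0],[0,0,0],0],
    [[0.3,0,0],[0,0,0],0],
    [[0.4,0,0],[0,0,0],0],
    [[0.5,0,0],[0,0,0],0],
    [[0.6,0,0],[0,0,0],0],
    [[0.7,0,0],[0,0,0],0],
    [[0.8,0,0],[0,0,0],0],
    [[0.9,0,0],[0,0,0],0],
    [[1,0,0],[0,0,0],0]
  ]
}}

```text
t: 6.87
tcp_pos: [0.4705, 0.0584, 0.0299]
orientation: [-0.0, 0.992, -0.129, -0.001]
contact_force: [-5.4, 4.1, 4.6]
grip_width: 0.006
gripper_force: 3.1
```

```bash
python3 g.py; python3 - <<'E'
from h import *
import g
d=snap("side","side3"); w,im=cloud("side3")
q=w[...,:2]-g.X0; a=q@g.EX; b=q@g.EY; z=w[...,2]
# panel strip vs front end of side wall
m=(abs(b-.05)<.03)&(z>.02)&(z<.055)&(abs(a-.046)<.02)&(im.min(2)>80); print("panel a",m.sum(),np.median(a[m]))
m=(abs(b-.085)<.006)&(z>.015)&(z<.055)&(a>-.02)&(a<.2)&(im.max(2)<90); print("left wall a",m.sum(),np.percentile(a[m],[1,5,50,95,99]))
im=cv2.imread("pics/side3.png")[185:245,190:280]
cv2.imwrite("pics/s3.png",cv2.resize(im,None,fx=8,fy=8,interpolation=cv2.INTER_CUBIC))
E
```

```text
t 6.87 a 29.7 b -2.1 z 29.9 mm yaw err 1.9760136095114955e-05 tz [-0.001  0.    -1.   ] F a,b,z -6.28 2.56 4.65 grip 0.005877933077971837
panel a 124 0.04834405244026671
left wall a 234 [0.04622381 0.04787779 0.10575444 0.17723765 0.18379423]
```

View pics/s3.png

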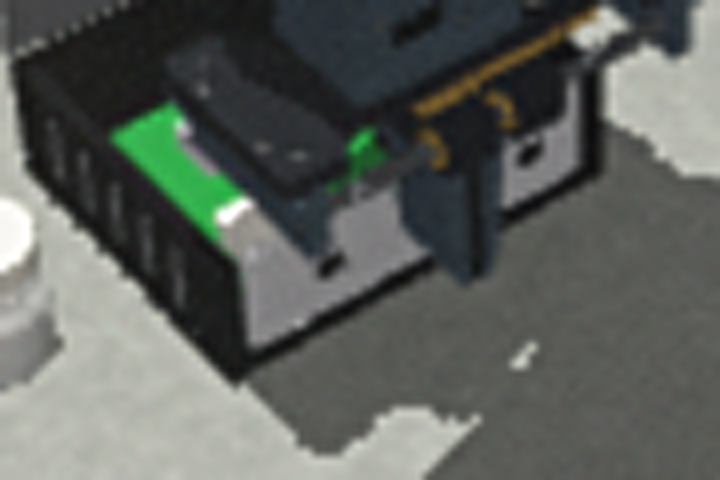

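The panel is flush at the unit's front edge, at about (250,360) to (590,180), and the force rose to 6 N as it stopped, so the tray is home. Next: back off, rise, go over the lid.

Request:
{"fn": "step_arm", "kwargs": {
  "series": [
    [[-5,0,0],[0,0,0],0],
    [[-25,0,0],[0,0,0],0],
    [[-40,0,0],[0,0,0],0],
    [[-40,0,-30],[0,0,0],0],
    [[-40,0,-70],[0,0,0],0],
    [[-40,0,-110],[0,0,0],0],
    [[-40,0,-150],[0,0,0],0],
    [[-40,0,-190],[0,0,0],0],
    [[-40,0,-220],[0,0,0],0],
    [[-20,0,-225],[0,0,0],0]
  ]
}}

```text
t: 7.75
tcp_pos: [0.4517, 0.0639, 0.2602]
orientation: [-0.001, 0.992, -0.129, 0.003]
contact_force: [2.7, 0.3, 1.6]
grip_width: 0.005
gripper_force: 0.0
```

```bash
python3 g.py
```

```text
t 7.75 a 10.1 b -1.5 z 260.2 mm yaw err 0.0008479833353168265 tz [ 0.007  0.    -1.   ] F a,b,z 2.56 1.03 1.64 grip 0.005481342005783818
```

Over to a=225 and down behind the lid to z≈175.

Request:
{"fn": "step_arm", "kwargs": {
  "series": [
    [[30,0,0],[0,0,0],0],
    [[65,0,0],[0,0,0],0],
    [[100,0,0],[0,0,0],0],
    [[140,0,0],[0,0,0],0],
    [[175,0,0],[0,0,0],0],
    [[205,0,0],[0,0,0],0],
    [[215,0,0],[0,0,0],0],
    [[215,0,30],[0,0,0],0],
    [[215,0,60],[0,0,0],0],
    [[215,0,80],[0,0,0],0]
  ]
}}

```text
t: 8.58
tcp_pos: [0.6589, 0.0081, 0.1722]
orientation: [0.0, 0.992, -0.129, -0.001]
contact_force: [-0.1, 0.3, -0.9]
grip_width: 0.004
gripper_force: 0.0
```

```bash
python3 g.py; python3 - <<'E'
from h import *
import g
d=snap("side","side4"); w,im=cloud("side4")
q=w[...,:2]-g.X0; a=q@g.EX; b=q@g.EY; z=w[...,2]
m=(abs(b)<.1)&(z>.08)&(z<.19)&(a>.14)&(a<.2); k=np.polyfit(z[m]-.0605,a[m],1); print("lid",m.sum(),k,np.pi/2+np.arctan(k[0]))
E
```

```text
t 8.58 a 224.8 b -2.3 z 172.2 mm yaw err -0.00019407267881277335 tz [-0.001 -0.    -1.   ] F a,b,z -0.18 0.24 -0.91 grip 0.003506648593282856
lid 1214 [-0.18590256  0.18825612] 1.386992012528431
```

View pics/side4.png

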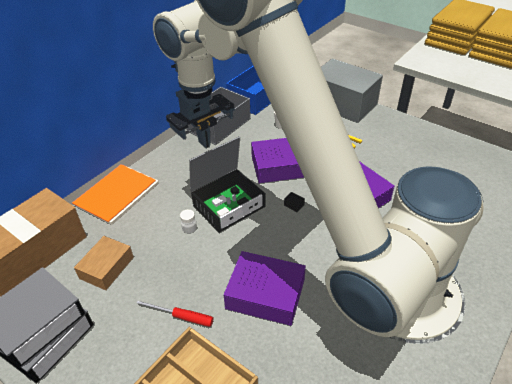

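The view shows the tray home, the lid upright at (215,165), and the closed fingers behind it with nothing touching. Starting the arc around the hinge.

Request:
{"fn": "step_arm", "kwargs": {
  "series": [
    [[-15,0,0],[0,0,0],0],
    [[-28,0,0],[0,0,0],0],
    [[-36,0,0],[0,0,0],0],
    [[-42,0,1],[0,0,0],0],
    [[-48,0,2.5],[0,0,0],0],
    [[-53,0,4],[0,0,0],0],
    [[-59,0,5.5],[0,0,0],0],
    [[-64,0,7.5],[0,0,0],0],
    [[-70,0,10],[0,0,0],0],
    [[-75,0,12.5],[0,0,0],0]
  ]
}}

```text
t: 9.47
tcp_pos: [0.5865, 0.0276, 0.1621]
orientation: [-0.0, 0.992, -0.129, -0.0]
contact_force: [1.1, 0.7, 0.7]
grip_width: 0.004
gripper_force: 0.6
```

```bash
python3 g.py
```

```text
t 9.47 a 149.7 b -2.0 z 162.1 mm yaw err 6.006152136012188e-05 tz [-0.  0. -1.] F a,b,z 0.9 0.93 0.73 grip 0.004413967265678187
```

Request:
{"fn": "step_arm", "kwargs": {
  "series": [
    [[-6,0,3],[0,0,0],0],
    [[-11,0,6],[0,0,0],0],
    [[-16.5,0,10],[0,0,0],0],
    [[-22,0,14.5],[0,0,0],0],
    [[-27,0,19],[0,0,0],0],
    [[-32,0,24],[0,0,0],0],
    [[-36,0,29.5],[0,0,0],0],
    [[-40.5,0,35],[0,0,0],0],
    [[-44.5,0,40.5],[0,0,0],0],
    [[-48,0,46.5],[0,0,0],0]
  ]
}}

```text
t: 10.3
tcp_pos: [0.5403, 0.0399, 0.1154]
orientation: [-0.0, 0.992, -0.129, -0.0]
contact_force: [0.5, -0.3, 0.3]
grip_width: 0.007
gripper_force: 0.4
```

```bash
python3 g.py
```

```text
t 10.30 a 101.9 b -2.1 z 115.4 mm yaw err 0.00010020583387865267 tz [-0.  0. -1.] F a,b,z 0.58 -0.17 0.3 grip 0.0067184412071967965
```

Request:
{"fn": "step_arm", "kwargs": {
  "series": [
    [[-3,0,6],[0,0,0],0],
    [[-6,0,12.5],[0,0,0],0],
    [[-8,0,19],[0,0,0],0],
    [[-10,0,25.5],[0,0,0],0],
    [[-11,0,29],[0,0,0],0],
    [[-12,0,32.5],[0,0,0],0],
    [[-12.5,0,36],[0,0,0],0],
    [[-13,0,39],[0,0,0],0],
    [[-13.5,0,42],[0,0,0],0],
    [[-14,0,44],[0,0,0],0]
  ]
}}

```text
t: 11.13
tcp_pos: [0.5272, 0.0434, 0.0716]
orientation: [0.0, 0.992, -0.129, 0.0]
contact_force: [0.7, 1.0, 0.4]
grip_width: 0.005
gripper_force: 0.3
```

```bash
python3 g.py
```

```text
t 11.13 a 88.4 b -2.0 z 71.6 mm yaw err 8.852224807698317e-05 tz [ 0. -0. -1.] F a,b,z 0.4 1.11 0.35 grip 0.004904132633847606
```

Now straight down about 5 mm more, slowly.

Request:
{"fn": "step_arm", "kwargs": {
  "series": [
    [[0,0,1],[0,0,0],0],
    [[0,0,2],[0,0,0],0],
    [[0,0,3],[0,0,0],0],
    [[0,0,3.5],[0,0,0],0],
    [[0,0,4],[0,0,0],0],
    [[0,0,4.5],[0,0,0],0],
    [[0,0,5],[0,0,0],0],
    [[0,0,5.5],[0,0,0],0],
    [[0,0,5.8],[0,0,0],0],
    [[0,0,6],[0,0,0],0]
  ]
}}

```text
t: 11.97
tcp_pos: [0.5271, 0.0434, 0.0659]
orientation: [-0.0, 0.992, -0.129, -0.0]
contact_force: [-0.8, -0.0, 0.8]
grip_width: 0.006
gripper_force: 0.4
```

```bash
python3 g.py
```

```text
t 11.97 a 88.3 b -2.1 z 65.9 mm yaw err 6.51175325319664e-05 tz [-0.  0. -1.] F a,b,z -0.79 -0.23 0.78 grip 0.006245151891157996
```

Request:
{"fn": "step_arm", "kwargs": {
  "series": [
    [[0,0,0.1],[0,0,0],0],
    [[0,0,0.2],[0,0,0],0],
    [[0,0,0.3],[0,0,0],0],
    [[0,0,0.4],[0,0,0],0],
    [[0,0,0.5],[0,0,0],0],
    [[0,0,0.6],[0,0,0],0],
    [[0,0,0.7],[0,0,0],0],
    [[0,0,0.8],[0,0,0],0],
    [[0,0,0.9],[0,0,0],0],
    [[0,0,1],[0,0,0],0]
  ]
}}

```text
t: 12.8
tcp_pos: [0.5272, 0.0434, 0.0655]
orientation: [-0.0, 0.992, -0.129, 0.0]
contact_force: [-4.1, 0.3, 17.9]
grip_width: 0.004
gripper_force: 8.9
```

```bash
python3 g.py
```

```text
t 12.80 a 88.3 b -2.0 z 65.5 mm yaw err 0.00010952367653538353 tz [ 0.  0. -1.] F a,b,z -4.04 -0.73 17.92 grip 0.0044614805166626635
```

The lid is shut: hard stop at z = 65.5 mm with 18 N. Now lifting away.

Request:
{"fn": "step_arm", "kwargs": {
  "series": [
    [[0,0,-2],[0,0,0],0],
    [[0,0,-12],[0,0,0],0],
    [[0,0,-40],[0,0,0],0],
    [[0,0,-80],[0,0,0],0],
    [[0,0,-120],[0,0,0],0],
    [[0,20,-150],[0,0,0],0],
    [[0,60,-160],[0,0,0],0],
    [[0,100,-160],[0,0,0],0],
    [[0,140,-160],[0,0,0],0],
    [[0,180,-160],[0,0,0],0]
  ]
}}

```text
t: 13.63
tcp_pos: [0.4804, -0.1321, 0.226]
orientation: [0.0, 0.992, -0.129, 0.001]
contact_force: [1.0, -0.1, -0.1]
grip_width: 0.002
gripper_force: 0.0
```

Request:
{"fn": "step_arm", "kwargs": {
  "series": [
    [[0,35,0],[0,0,0],0],
    [[0,70,0],[0,0,0],0],
    [[0,105,0],[0,0,0],0],
    [[0,140,0],[0,0,0],0],
    [[0,160,0],[0,0,0],0],
    [[0,170,0],[0,0,0],0],
    [[0,170,0],[0,0,0],0],
    [[0,170,0],[0,0,0],0],
    [[0,170,0],[0,0,0],0],
    [[0,170,0],[0,0,0],0]
  ]
}}

```text
t: 14.47
tcp_pos: [0.4378, -0.2937, 0.225]
orientation: [-0.0, 0.992, -0.129, -0.0]
contact_force: [0.9, -0.1, 0.1]
grip_width: 0.002
gripper_force: 0.0
```

```bash
python3 g.py; python3 - <<'E'
from h import *
import g
snap("top","top5");snap("side","side5")
for n in("top5","side5"):
    w,im=cloud(n); q=w[...,:2]-g.X0; a=q@g.EX-.116; b=q@g.EY; z=w[...,2]
    for lo,hi in((-.065,-.03),(-.03,.03),(.03,.065)):
        m=(abs(b)<.075)&(a>lo)&(a<hi); print(n,lo,"lid z",np.nanmedian(z[m]))
    m=(z>.06)&(z<.075)&(abs(a)<.1)&(abs(b)<.11); print(n,"extent a",np.percentile(a[m],[1,99]),"b",np.percentile(b[m],[1,99]))
    m=(z>.02)&(z<.053)&(abs(b)<.07)&(abs(a+.07)<.02)&(im.min(2)>80); print("panel",m.sum(),np.median(a[m]))
a=cv2.imread("pics/top5.png")[110:230,150:310];b=cv2.imread("pics/side5.png")[120:260,150:310]
cv2.imwrite("pics/c5.png",np.hstack([cv2.resize(i,(400,320),interpolation=cv2.INTER_CUBIC) for i in(a,b)]))
E
```

```text
t 14.47 a 88.4 b -350.8 z 225.0 mm yaw err 0.001475175681702634 tz [-0.  0. -1.] F a,b,z 0.87 0.14 0.06 grip 0.002270973426597065
top5 -0.065 lid z 0.06466242919114251
top5 -0.03 lid z 0.06505275307112868
top5 0.03 lid z 0.065044421661274
top5 extent a [-0.06631165  0.07095981] b [-0.08435991  0.08240354]
panel 28 -0.0674140262455991
side5 -0.065 lid z 0.0657192506733627
side5 -0.03 lid z 0.06593259762539083
side5 0.03 lid z 0.06581966197825262
side5 extent a [-0.06913356  0.07107831] b [-0.08352669  0.08469718]
panel 291 -0.06769891873618958
```

View pics/c5.png

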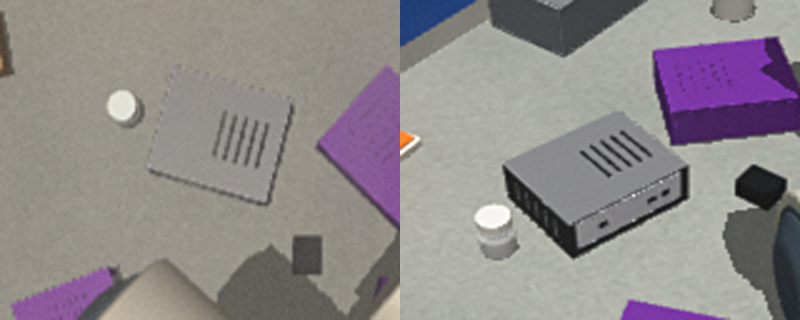

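The crop shows the lid flat and level at 65 mm, the tray flush, the unit in place, and the bystanders around it unmoved with the hand clear. Handing in.

```bash
python3 -c "
from cell import *
print(hand_in())"
```

```text
the job is handed in; nothing more can be done
None
```

The job is handed in at about 14.5 s of the 51 s: I pushed the tray in flush with the lid still open, then shut the lid; the unit stayed in place and the hand ended clear.

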